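Change over from sealer to lacquer

TASK

The sealer coat is done and the lacquer comes next: screw the winged cap of the squat white jar fully home (clockwise), and twist the winged cap of the tall white bottle fully open (anticlockwise) to its stop. Each cap stays on its container; do them in either order, and let go of both.

Things in the scene. Friction and masses are not known exactly. Their poses are not given: they have to be found in the camera images.
- jar_wing (a point): Centre of the wing on the cap of the squat jar, on the turning axis, 122 mm above the bench. The wing: an upright bare-metal bar 52 mm long (x axis, turns with the cap), 14 thick (y), its top 12 mm above this point; it stands on a round black cap, 60 wide, 18 high, whose top is 24 mm below this point. White jar 76 wide, 80 tall, in a holder fixed to the bench.
- jar_cap (a joint): Turn of the squat jar's cap, rad: 0 = home at its stop, wing parallel to the long sides of its plywood holder (130 x 84, 40 mm high); grows anticlockwise seen from above; 1.4 = fully open at its stop. Starts open, 0.9 to 1.35. Takes 0.12 N m, stays where left, does not rise as it turns.
- bottle_wing (a point): Centre of the wing on the cap of the tall bottle, on the turning axis, 192 mm above the bench. The wing: an upright bare-metal bar 52 mm long (x axis, turns with the cap), 14 thick (y), its top 12 mm above this point; it stands on a round black cap, 60 wide, 18 high, whose top is 24 mm below this point. White bottle 62 wide, 150 tall, in a holder fixed to the bench.
- bottle_cap (a joint): Turn of the tall bottle's cap, rad: 0 = home at its stop, wing parallel to the long sides of its plywood holder (130 x 84, 40 mm high); grows anticlockwise seen from above; 1.4 = fully open at its stop. Starts closed or nearly, 0 to 0.3. Takes 0.12 N m, stays where left, does not rise as it turns.
Mind the look-alikes: they are no part of the job. Leave any green or yellow look-alike of the part that bears bottle_wing alone.

How it is judged:
By the outcome, as a careful person would: the job done as asked, in the order asked, and still so for the second after the job is handed in, with the robot touching nothing.
It also fails if it takes over 48 s, if anything falls off the work surface, if the arm or the gripper's body presses on something with over 40 N, if the wrist force passes 120 N, or if a joint passes its speed limit or range.

ROBOT

A 6-joint arm with a two-finger parallel gripper is mounted at the origin on the work surface. World frame = base frame: x ahead of the robot, y to its left, z up, the work surface at z = 0. Lengths are in mm, angles in degrees, forces in N, time in s.
With the tool pointing down it reaches from about 300 to 850 mm from the base axis. Payload 4.2 kg.
Tool frame: the origin (TCP) lies midway between the tips of the shut fingers; the grasp point (between the pads) lies 19 mm behind it (env.grip_depth is the distance from the TCP to the grasp point, in mm); z points along the fingers, y is the line along which they close (so a half turn about z gives the same grasp; the last joint's range is limited). The gripper opens to 91 mm and grips with 3 to 60 N. Pads are 32 mm wide; open, the fingers measure 118 mm over their backs; the gripper's body (76 mm by 178 mm) begins 60 mm behind the grasp point.
Start: joints at [72.536, 18.312, 89.639, -0, 72.044, -1.146], TCP at [161.558, 551.857, 180.376] pointing down, gripper open.
Joint ranges: [-177.97, 177.97], [-48.28, 115.42], [12.27, 149.76], [-77.06, 257.06], [2.81, 150.46], [-146.56, 146.56]. Speed limits (degrees/s): [147.25, 147.25, 180, 180, 180, 180].

INTERFACE

Orientations are given as [roll, pitch, yaw] about the fixed x, y, z axes, in that order (R = Rz(yaw) Ry(pitch) Rx(roll)).
In Python, from workcell import env, eyes gives the robot as it stands.
- The arm moves only by the tool send_rows, never from a script. Its argument "motion" is a list of rows, each a list of 7 numbers: the shift along the world's x, y, z normalised to -1 to 1, where 1 is 0.5 m, then the turn, a rotation vector about the world's x, y, z normalised to -1 to 1, where 1 is 60 degrees, then the opening, from -1 (shut) to 1 (fully open). A call has 1 to 20 rows; each row is the pose to reach, as a shift and turn from the pose commanded when the call began; what a row does not reach only later rows make up. A row lasts 1/8 s, in which the tool goes at most 62.5 mm and 10.7 degrees, less where a joint would pass 70% of its speed; a pose out of reach is approached as far as the arm can. A call with a number of a shift or a turn outside -1 to 1 is refused whole. A call with a gripper value outside its range is refused whole. The fingers move at their own pace and stop on an object; "squeeze" is the grip in N (left out, the last holds). Time passes only in rows, so rows that repeat a pose let the fingers close. It gives the time, the measured TCP pose, the force, the opening and the grip force at its end, in the units of the state.
- env.state(): the state, without advancing time (a new reading comes with each control period).
- eyes.grab_frame(name): name is "scene" or "top" or "wrist"; returns a dict with "pixels" (400x640x3 uint8, red, green, blue), "depth" (400x640 float32, mm along the optical axis (not along the pixel's ray), 0 where there is no reading), "fx", "fy", "cx", "cy" (pixels), "distortion" ([k1, k2, p1, p2, k3] as OpenCV has them; the pictures are not rectified), "R" (3x3) and "t" (3): a world point X has camera coordinates R X + t; the wrist camera has in their place "T_tool_cam" (4x4, takes a point from camera to tool coordinates, whose origin is the TCP and whose axes are the flange's). Camera axes: x right, y down, z forward; pixel columns grow to the right and rows downward; lengths in mm; the calibration is good to about 2 mm. A picture is of the moment at which its call begins: read the wrist's pose just before it.
- env.job_done(): hands the job in; it is judged then, once.
The state is a dict: "time_s": time; "qpos": joint angles; "qvel": joint speeds; "effort": joint torques, N m; "ee_pos": TCP position; "ee_rot": TCP orientation; "force": force on the tool from outside, world axes, zero at the start; "torque": the same for the moment, N m; "gripper_width": finger opening in mm; "gripper_force": force on a finger pad.
Only numpy, scipy, OpenCV 4.12 (cv2) and the standard library are available. Lean on these libraries where they do the work, as an engineer would, in place of code of your own. Each camera call takes 0.05 s, during which the arm holds its last target. There are 200 camera calls.

## Working session

There is one attempt and no reset: what is moved stays moved. The work goes in short steps, Python scripts to look and compute and a tool call to move; the robot and the scene stay as the last step left them, time stands still between calls to the robot, and variables do not carry over. Pictures are saved under pics/ and viewed, at most 10 in all, crops included, and the job is handed in when it is done.

Besides the shell and the picture viewer there is one more tool, called after "Call:" as name([rows], argument=value, ...), one row to a line, values as JSON. send_rows: Moves the arm, as the interface text tells. Its arguments: {"type":"object","properties":{"motion":{"type":"array"},"squeeze":{"type":"number"}},"required":["motion"]}

```bash
mkdir -p pics; ls; python3 - <<'E'
from workcell import env, eyes
import cv2, numpy as np
print(env.state())
for n in("scene","top"):
    f=eyes.grab_frame(n); cv2.imwrite(f"pics/{n}0.png",f["pixels"][:,:,::-1])
    np.savez(f"{n}0.npz",**f)
    print(n,f["R"],f["t"],f["fx"],f["fy"],f["cx"],f["cy"],f["distortion"])
E
```

```text
pics
{'time_s': 0.0, 'qpos': array([ 7.25348388e+01,  1.83513899e+01,  8.97092891e+01, -1.43417881e-03,
        7.20453438e+01, -1.14788182e+00]), 'qvel': array([ 0.07592414, -0.17341156,  0.01601727, -0.09271617, -0.02444606,
       -0.03981824]), 'effort': array([-5.84051395e-04, -4.12456906e+01, -2.31975657e+01,  7.26260757e-02,
        4.55580465e-02, -1.17478512e-04]), 'ee_pos': array([161.39558243, 551.25674773, 179.50335017]), 'ee_rot': array([-1.79893971e+02, -7.60710204e-04,  1.63683163e+02]), 'force': array([ 0.05988711,  0.05101769, -0.62259622]), 'torque': array([ 0.00245876, -0.0757755 , -0.04348614]), 'gripper_force': 0.0, 'gripper_width': 90.85125930986442}
scene [[-0.55918314  0.82902037  0.00627981]
 [ 0.46639759  0.32083454 -0.82434124]
 [-0.68541047 -0.45802884 -0.56605837]] [ 210.78145649 -192.73419496 1710.54883407] 369.8800557528703 369.8800557528703 316.80832283477963 201.01514860319833 [-0.07929545  0.          0.          0.          0.        ]
top [[-0.01971426 -0.99975641  0.00992292]
 [-0.99712076  0.01893349 -0.07342823]
 [ 0.07322247 -0.01134194 -0.99725114]] [ 140.44139188  535.85031011 1222.43486343] 455.2554032322963 455.2554032322963 314.831526558388 200.0107180506174 [-0.05673243  0.          0.          0.          0.        ]
```

View pics/scene0.png

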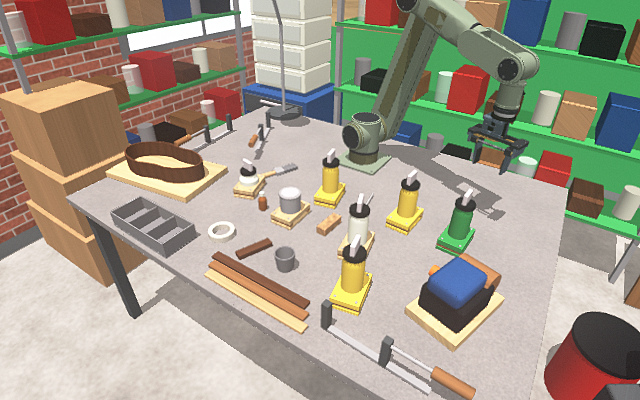

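View pics/top0.png

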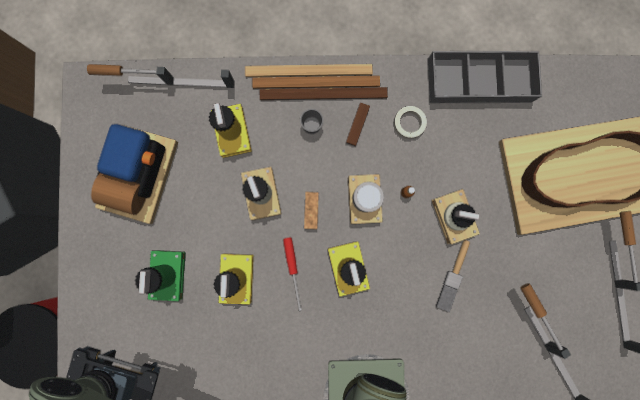

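Top view: the white bottle in a plywood holder, with its wing at about (257,189). The squat white jar, wing at about (463,215). The look-alikes are yellow at (222,118), (228,286) and (352,272), and green at (148,280). The grey pot at (367,197) has no wing. The bottle at (257,189) and the jar at (463,215) match the description: white body, plywood holder, wing. I'll confirm this in one crop.

```bash
cat > h.py <<'E'
import numpy as np, cv2
def K(f): return np.array([[f["fx"],0,f["cx"]],[0,f["fy"],f["cy"]],[0,0,1]],float)
def cast(f,uv,z,R=None,t=None):
    R=f["R"] if R is None else R; t=f["t"] if t is None else t
    n=cv2.undistortPoints(np.float64(uv).reshape(-1,1,2),K(f),f["distortion"]).reshape(-1,2)
    d=np.c_[n,np.ones(len(n))]@R; c=-R.T@t
    return c+d*((z-c[2])/d[:,2])[:,None]
E
python3 - <<'E'
from h import *
f=dict(np.load("top0.npz")); s=dict(np.load("scene0.npz"))
im=f["pixels"][:,:,::-1]; hsv=cv2.cvtColor(im,cv2.COLOR_BGR2HSV)
for name,(u,v),zt in(("bottle",(257,189),204),("jar",(463,215),134)):
    P=cast(f,[(u,v)],zt)[0]; print(name,P.round(1), np.hypot(P[0],P[1]).round())
    m=cv2.inRange(hsv,(10,50,120),(25,160,255)); w=np.zeros_like(m); 
    cu,cv_=(260,194) if name=="bottle" else (457,217)
    w[cv_-32:cv_+32,cu-30:cu+30]=255
    m=cv2.morphologyEx(m&w,cv2.MORPH_OPEN,np.ones((3,3)))
    n,l,st,_=cv2.connectedComponentsWithStats(m)
    k=np.unique(l[l>0],return_counts=True); 
    ys,xs=np.nonzero(l==k[0][k[1].argmax()]); Q=cast(f,np.c_[xs,ys],40)[:,:2]
    print("holder",cv2.minAreaRect(Q.astype(np.float32)))
    # black disc + wing: depth band
    ys,xs=np.mgrid[cv_-40:cv_+40,cu-40:cu+40].reshape(2,-1)
    d=f["depth"][ys,xs]; n_=cv2.undistortPoints(np.float64(np.c_[xs,ys]).reshape(-1,1,2),K(f),f["distortion"]).reshape(-1,2)
    W=(np.c_[n_,np.ones(len(n_))]*d[:,None]-f["t"])@f["R"]
    for lab,ok in(("wing",(abs(W[:,2]-zt)<10)),("cap",abs(W[:,2]-zt+36)<10)):
        ok&=(d>0)&(np.hypot(*(W[:,:2]-P[:2]).T)<60)
        if ok.sum()>5: print(lab,ok.sum(),np.median(W[ok],0).round(1),cv2.minAreaRect(W[ok][:,:2].astype(np.float32)))
a=cv2.resize(im[150:250,215:305],None,fx=4,fy=4); b=cv2.resize(im[170:270,415:505],None,fx=4,fy=4)
cv2.imwrite("pics/c1.png",np.hstack([a,b]))
E
```

```text
bottle [553.1 266.  204. ] 614.0
holder ((559.1788940429688, 276.1681823730469), (130.8406982421875, 85.43537139892578), 10.5048189163208)
wing 138 [557.8 276.8 202.7] ((558.0369873046875, 277.0235900878906), (51.72392272949219, 14.242586135864258), 20.157930374145508)
cap 356 [557.1 270.8 167.2] ((556.7911987304688, 276.49737548828125), (59.08492660522461, 61.26295852661133), 28.678482055664062)
jar [ 485.6 -236.9  134. ] 540.0
holder ((522.4599609375, -239.98037719726562), (55.32072067260742, 83.82685089111328), 18.622055053710938)
wing 120 [ 487.5 -250.5  132.6] ((487.2293395996094, -251.56092834472656), (51.268306732177734, 14.042279243469238), 78.82394409179688)
cap 322 [ 482.1 -248.3   97.3] ((487.0216369628906, -249.49310302734375), (58.27526092529297, 62.168094635009766), 89.90339660644531)
```

View pics/c1.png

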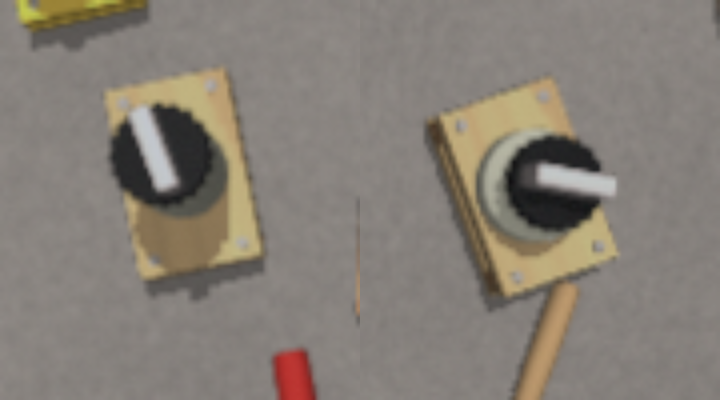

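The crop confirms both. Left is the white bottle in plywood, wing slightly off the holder's long axis (yaw about 20° against 10.5°, so the cap is at 0.17 rad). Right is the white jar, wing about 60° off (79° against 18.6°, so 1.05 rad). The heights and sizes match the given values. I'll go above the bottle first.

Call:
send_rows([
  [0,0,0.12,0,0,0,1],
  [0,0,0.24,0,0,0,1],
  [0.1,-0.07,0.24,0,0,-0.17,1],
  [0.2,-0.14,0.24,0,0,-0.34,1],
  [0.3,-0.21,0.24,0,0,-0.5,1],
  [0.4,-0.28,0.24,0,0,-0.67,1],
  [0.5,-0.35,0.24,0,0,-0.84,1],
  [0.6,-0.42,0.24,0,0,-1,1],
  [0.7,-0.48,0.24,0,0,-1,1],
  [0.793,-0.55,0.24,0,0,-1,1],
  [0.793,-0.55,0.24,0,0,-1,1],
])

```text
time_s: 1.48
ee_pos: [560.6, 274.0, 298.6]
ee_rot: [-179.9, 0.1, 103.4]
force: [0.3, 0.4, -0.1]
gripper_width: 91.3
gripper_force: 0.0
```

Call:
send_rows([
  [0,0,0,0,0,-0.17,1],
  [0,0,0,0,0,-0.34,1],
  [0,0,0,0,0,-0.5,1],
  [0,0,0,0,0,-0.67,1],
  [0,0,0,0,0,-0.84,1],
  [0,0,0,0,0,-1,1],
])

```text
time_s: 2.22
ee_pos: [556.8, 277.8, 300.2]
ee_rot: [-180.0, 0.0, 43.4]
force: [-0.2, -0.3, -0.6]
gripper_width: 91.2
gripper_force: 0.0
```

Call:
send_rows([
  [0,0,0,0,0,-0.15,1],
  [0,0,0,0,0,-0.3,1],
  [0,0,0,0,0,-0.39,1],
  [0,0,0,0,0,-0.39,1],
  [0,0,0,0,0,-0.39,1],
])

```text
time_s: 2.85
ee_pos: [557.5, 277.3, 300.3]
ee_rot: [-180.0, 0.0, 20.4]
force: [-0.2, 0.1, -0.2]
gripper_width: 91.3
gripper_force: 0.0
```

```bash
cat > w.py <<'E'
import sys
from h import *
from workcell import env, eyes
from scipy.spatial.transform import Rotation as Ro
tag=sys.argv[1]; zt=float(sys.argv[2]); C=np.float64(sys.argv[3].split(","))
s=env.state(); f=eyes.grab_frame("wrist")
T=np.eye(4); T[:3,:3]=Ro.from_euler("xyz",s["ee_rot"],degrees=True).as_matrix(); T[:3,3]=s["ee_pos"]
M=np.linalg.inv(T@f["T_tool_cam"]); R,t=M[:3,:3],M[:3,3]
print(s["time_s"],s["ee_pos"].round(1),s["ee_rot"].round(1),s["qpos"].round(0),s["force"].round(1))
cv2.imwrite(f"pics/{tag}.png",f["pixels"][:,:,::-1])
ys,xs=np.mgrid[0:400,0:640].reshape(2,-1); d=f["depth"].ravel()
n=cv2.undistortPoints(np.float64(np.c_[xs,ys]).reshape(-1,1,2),K(f),f["distortion"]).reshape(-1,2)
W=(np.c_[n,np.ones(len(n))]*d[:,None]-t)@R
near=(d>0)&(np.hypot(*(W[:,:2]-C).T)<70)
for lab,z,tol in(("wing",zt,6),("cap",zt-36,6),("holder",40,6)):
    ok=(d>0)&(np.hypot(*(W[:,:2]-C).T)<(90 if lab=="holder" else 60))&(abs(W[:,2]-z)<tol)
    if ok.sum()>20:
        l=np.zeros(256000,np.uint8); l[ok]=255; m=cv2.morphologyEx(l.reshape(400,640),cv2.MORPH_OPEN,np.ones((3,3))).ravel()>0
        print(lab,m.sum(),np.median(W[m],0).round(1),cv2.minAreaRect(W[m][:,:2].astype(np.float32)),"px",np.c_[xs,ys][m].mean(0).round())
E
python3 w.py w1 204 558,277
```

```text
2.85 [557.5 277.3 300.3] [-180.     0.    20.4] [25. 20. 70.  0. 90. 95.] [-0.2  0.1 -0.2]
wing 555 [560.8 276.  202.5] ((559.7073364257812, 275.3696594238281), (51.21967315673828, 13.188089370727539), 20.170473098754883) px [321. 187.]
cap 1337 [561.1 278.7 166.8] ((559.5147094726562, 275.5489501953125), (59.15739059448242, 62.44487762451172), 16.108625411987305) px [320. 179.]
holder 1762 [597.3 292.   38.7] ((559.4366455078125, 275.5279541015625), (129.81971740722656, 84.04368591308594), 10.594037055969238) px [320. 143.]
```

View pics/w1.png

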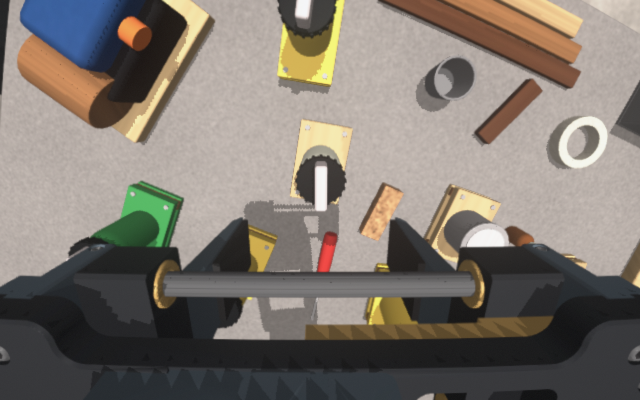

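The wrist view shows the white bottle's wing at px (321,187), between the fingers. Wing, cap and holder centres agree at (559.5, 275.5), and the wing yaw is 20.2°. Going down and gripping.

Call:
send_rows([
  [0.003,-0.003,-0.08,0,0,0,1],
  [0.003,-0.003,-0.16,0,0,0,1],
  [0.003,-0.003,-0.21,0,0,0,1],
  [0.003,-0.003,-0.246,0,0,0,1],
  [0.003,-0.003,-0.246,0,0,0,1],
  [0.003,-0.003,-0.246,0,0,0,-1],
  [0.003,-0.003,-0.246,0,0,0,-1],
  [0.003,-0.003,-0.246,0,0,0,-1],
  [0.003,-0.003,-0.246,0,0,0,-1],
  [0.003,-0.003,-0.246,0,0,0,-1],
  [0.003,-0.003,-0.246,0,0,0,-1],
  [0.003,-0.003,-0.246,0,0,0,-1],
], squeeze=30)

```text
time_s: 4.4
ee_pos: [559.6, 275.3, 177.4]
ee_rot: [180.0, 0.0, 20.3]
force: [-0.6, -0.6, -0.1]
gripper_width: 24.3
gripper_force: 0.0
```

Call:
send_rows([
  [0,0,0,0,0,0,-1],
  [0,0,0,0,0,0,-1],
  [0,0,0,0,0,0,-1],
  [0,0,0,0,0,0,-1],
])

```text
time_s: 4.9
ee_pos: [559.6, 275.4, 177.4]
ee_rot: [180.0, 0.0, 20.3]
force: [-0.4, 0.2, 0.4]
gripper_width: 0.4
gripper_force: 0.0
```

Call:
send_rows([
  [0,0,0,0,0,0.08,-1],
  [0,0,0,0,0,0.16,-1],
  [0,0,0,0,0,0.24,-1],
  [0,0,0,0,0,0.32,-1],
  [0,0,0,0,0,0.4,-1],
  [0,0,0,0,0,0.48,-1],
  [0,0,0,0,0,0.56,-1],
  [0,0,0,0,0,0.64,-1],
  [0,0,0,0,0,0.72,-1],
  [0,0,0,0,0,0.8,-1],
  [0,0,0,0,0,0.88,-1],
  [0,0,0,0,0,0.96,-1],
  [0,0,0,0,0,1,-1],
  [0,0,0,0,0,1,-1],
])

```text
time_s: 6.65
ee_pos: [559.6, 275.3, 177.4]
ee_rot: [180.0, 0.0, 80.3]
force: [-0.2, -0.1, -0.4]
gripper_width: 0.4
gripper_force: 0.0
```

```bash
python3 -c "
from workcell import env
s=env.state();print(s['torque'],s['force'],s['ee_rot'],s['gripper_width'],s['gripper_force'])"
```

```text
[-0.09240275  0.06761879 -0.02514167] [-0.18195454 -0.0552567  -0.43587169] [1.79994336e+02 7.77727037e-04 8.02555674e+01] 0.4194719241089029 0.0
```

The fingers shut fully with no contact, so the wing wasn't between the pads. Looking before doing anything else.

```bash
python3 w.py w2 204 559,275; python3 - <<'E'
from workcell import eyes
import cv2,numpy as np
f=eyes.grab_frame("scene"); g=eyes.grab_frame("top")
a=cv2.resize(f["pixels"][130:330,290:490,::-1],(400,400)); b=cv2.resize(g["pixels"][100:300,180:380,::-1],(400,400))
cv2.imwrite("pics/s2.png",np.hstack([a,b]))
E
```

```text
6.65 [559.6 275.3 177.4] [180.    0.   80.3] [25. 23. 83. -0. 74. 35.] [-0.2 -0.1 -0.4]
wing 454 [575.5 281.7 202.2] ((558.8565063476562, 277.48846435546875), (51.06597900390625, 13.18968391418457), 16.849260330200195) px [331. 227.]
cap 2036 [556.5 290.  166.7] ((562.1085815429688, 283.02874755859375), (45.84923553466797, 62.16774368286133), 65.66014862060547) px [313. 203.]
holder 3709 [584.8 294.3  38.8] ((558.6982421875, 275.87347412109375), (130.29904174804688, 84.0760269165039), 10.617465019226074) px [323. 168.]
```

View pics/s2.png

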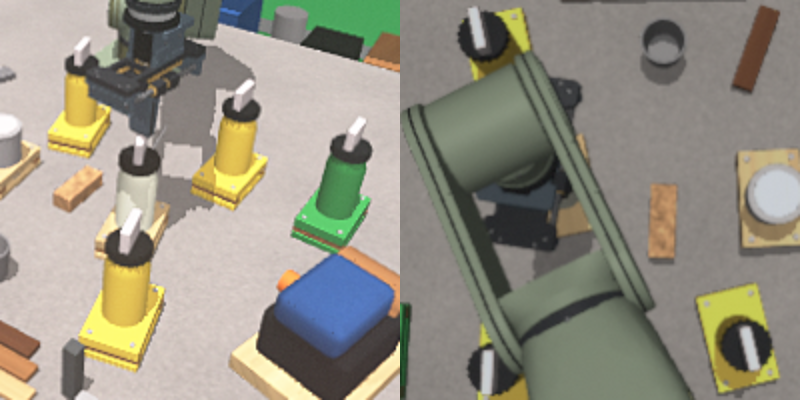

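View pics/w2.png

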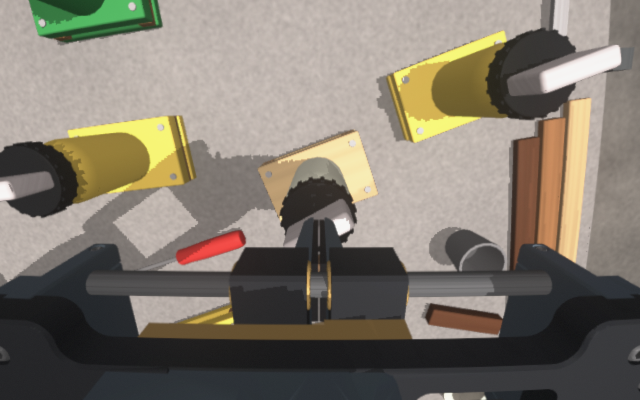

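```bash
python3 - <<'E'
from h import *
from workcell import env,eyes
f=eyes.grab_frame("scene"); s=env.state()
P=np.float64([s["ee_pos"],s["ee_pos"]+[0,0,19],s["ee_pos"]+[0,0,79],[559.5,275.5,204]])
r,_=cv2.Rodrigues(f["R"])
print(cv2.projectPoints(P,r,f["t"],K(f),f["distortion"])[0].reshape(-1,2).round(1))
xs,ys=np.meshgrid(np.arange(335,390),np.arange(160,225)); xs=xs.ravel();ys=ys.ravel()
d=f["depth"][ys,xs]; n=cv2.undistortPoints(np.float64(np.c_[xs,ys]).reshape(-1,1,2),K(f),f["distortion"]).reshape(-1,2)
W=(np.c_[n,np.ones(len(n))]*d[:,None]-f["t"])@f["R"]
W=W.reshape(65,55,3)
for v in range(165,222,3): print(v,[tuple(W[v-160,u-335].round().astype(int).tolist()) for u in (356,359,362,365,368)])
E
```

```text
[[359.5 204.5]
 [360.  199.2]
 [361.5 181.9]
 [360.2 197.1]]
165 [(569, 259, 310), (584, 275, 322), (583, 284, 325), (587, 294, 330), (577, 299, 326)]
168 [(587, 269, 312), (607, 288, 328), (602, 294, 327), (590, 297, 323), (572, 297, 315)]
171 [(628, 290, 329), (614, 292, 323), (586, 287, 308), (584, 295, 310), (582, 303, 312)]
174 [(644, 299, 331), (631, 301, 325), (588, 288, 300), (591, 299, 305), (590, 307, 308)]
177 [(645, 300, 323), (587, 280, 287), (607, 299, 304), (600, 304, 302), (593, 309, 300)]
180 [(643, 300, 313), (624, 299, 303), (577, 285, 275), (569, 290, 273), (556, 293, 267)]
183 [(642, 299, 303), (575, 275, 261), (573, 284, 262), (569, 291, 263), (554, 293, 256)]
186 [(640, 299, 293), (574, 275, 250), (574, 285, 253), (569, 292, 253), (555, 295, 247)]
189 [(569, 264, 233), (572, 275, 239), (573, 285, 243), (569, 293, 243), (209, 139, -2)]
192 [(568, 265, 222), (571, 276, 228), (575, 287, 234), (566, 292, 231), (228, 148, -3)]
195 [(569, 266, 213), (573, 278, 220), (573, 287, 223), (563, 292, 219), (250, 160, -1)]
198 [(295, 130, -2), (562, 273, 201), (569, 286, 210), (276, 160, -1), (266, 168, -4)]
201 [(317, 142, 1), (578, 281, 203), (564, 284, 196), (289, 167, -5), (310, 189, 15)]
204 [(546, 257, 164), (585, 286, 198), (550, 279, 175), (305, 176, -7), (302, 187, -4)]
207 [(558, 264, 163), (583, 286, 186), (550, 280, 165), (544, 287, 164), (540, 295, 165)]
210 [(586, 278, 174), (583, 286, 176), (567, 289, 167), (557, 294, 163), (554, 302, 164)]
213 [(588, 280, 165), (584, 288, 166), (577, 294, 164), (570, 301, 163), (560, 306, 159)]
216 [(589, 281, 155), (583, 288, 155), (582, 297, 157), (567, 300, 150), (372, 223, -3)]
219 [(584, 280, 140), (581, 288, 142), (574, 295, 141), (565, 300, 137), (551, 304, 130)]
```

```bash
python3 - <<'E'
from h import *
from workcell import env,eyes
f=eyes.grab_frame("wrist"); T=f["T_tool_cam"]; print(T.round(3))
ys,xs=np.mgrid[215:300:5,290:352:6]; sh=xs.shape; xs=xs.ravel();ys=ys.ravel()
d=f["depth"][ys,xs]; n=cv2.undistortPoints(np.float64(np.c_[xs,ys]).reshape(-1,1,2),K(f),f["distortion"]).reshape(-1,2)
W=(np.c_[n,np.ones(len(n))]*d[:,None])@T[:3,:3].T+T[:3,3]
W=W.reshape(*sh,3)
for i in range(sh[0]): print(ys.reshape(sh)[i,0],[tuple(p.round().astype(int).tolist()) for p in W[i]])
E
```

```text
[[-0.00000e+00 -9.57000e-01 -2.89000e-01  8.20310e+01]
 [ 1.00000e+00 -0.00000e+00 -1.00000e-03 -2.94000e-01]
 [ 0.00000e+00 -2.89000e-01  9.57000e-01 -2.03203e+02]
 [ 0.00000e+00  0.00000e+00  0.00000e+00  1.00000e+00]]
215 [(3, -23, 10), (3, -18, 11), (3, -14, 12), (3, -9, 11), (7, -4, 1), (9, 1, -7), (12, 5, -13), (14, 9, -19), (15, 13, -23), (16, 17, -25), (14, 21, -19)]
220 [(-1, -23, 10), (-1, -18, 10), (1, -13, 4), (17, -7, -37), (16, -3, -34), (16, 1, -34), (18, 4, -39), (17, 8, -37), (12, 13, -25), (13, 17, -26), (13, 21, -25)]
225 [(-5, -23, 10), (-1, -18, 1), (1, -13, -7), (18, -7, -47), (16, -3, -43), (16, 1, -42), (17, 4, -46), (18, 8, -47), (82, 0, -203), (10, 17, -27), (9, 21, -25)]
230 [(-4, -22, -3), (-1, -17, -10), (18, -10, -53), (18, -6, -54), (16, -3, -50), (16, 1, -50), (18, 4, -54), (18, 7, -54), (6, 13, -26), (6, 17, -26), (82, 0, -203)]
235 [(-3, -21, -14), (-1, -16, -20), (18, -9, -62), (18, -6, -61), (17, -3, -58), (16, 0, -57), (18, 4, -60), (18, 7, -60), (17, 10, -59), (-15, 21, 11), (-90, 46, 178)]
240 [(-3, -20, -23), (-2, -16, -25), (17, -9, -66), (17,
[... 1323 characters left out ...]

280 [(37, -8, -134), (37, -7, -134), (38, -5, -135), (35, -3, -130), (32, -2, -127), (33, 0, -128), (33, 2, -127), (37, 3, -135), (38, 5, -135), (37, 7, -134), (37, 9, -134)]
285 [(36, -8, -134), (37, -7, -136), (36, -5, -134), (34, -3, -132), (31, -2, -128), (32, 0, -129), (32, 2, -129), (36, 3, -135), (36, 5, -135), (36, 7, -135), (37, 8, -136)]
290 [(34, -8, -134), (35, -7, -135), (34, -5, -134), (32, -3, -131), (30, -2, -128), (31, 0, -129), (30, 2, -129), (34, 3, -134), (34, 5, -134), (34, 7, -134), (35, 8, -135)]
295 [(33, -8, -135), (32, -7, -134), (34, -5, -136), (31, -3, -132), (28, -2, -128), (28, 0, -128), (28, 2, -128), (33, 3, -135), (33, 5, -135), (33, 7, -135), (33, 8, -135)]
```

The wrist and scene depths agree: the real fingertips sit about 30 mm behind the reported TCP (tool z ≈ -30, world z ≈ 207). The gripper shut just above the wing, and the wing is untouched. I'll reopen, turn back and go 30 mm lower.

Call:
send_rows([
  [0,0,0.04,0,0,0,1],
  [0,0,0.04,0,0,-0.15,1],
  [0,0,0.04,0,0,-0.3,1],
  [0,0,0.04,0,0,-0.45,1],
  [0,0,0.04,0,0,-0.6,1],
  [0,0,0.04,0,0,-0.75,1],
  [0,0,0.04,0,0,-0.9,1],
  [0,0,0.04,0,0,-1,1],
  [0,0,0.04,0,0,-1,1],
  [0,0,0.04,0,0,-1,1],
  [0,0,0,0,0,-1,1],
  [0,0,-0.02,0,0,-1,1],
  [0,0,-0.04,0,0,-1,1],
  [0,0,-0.06,0,0,-1,1],
  [0,0,-0.06,0,0,-1,1],
  [0,0,-0.06,0,0,-1,1],
])

```text
time_s: 8.9
ee_pos: [559.9, 275.5, 147.8]
ee_rot: [180.0, -0.0, 20.3]
force: [-0.7, -0.0, -0.0]
gripper_width: 91.2
gripper_force: 0.0
```

Call:
send_rows([
  [0,0,0,0,0,0,-1],
  [0,0,0,0,0,0,-1],
  [0,0,0,0,0,0,-1],
  [0,0,0,0,0,0,-1],
  [0,0,0,0,0,0,-1],
  [0,0,0,0,0,0,-1],
  [0,0,0,0,0,0,-1],
  [0,0,0,0,0,0,-1],
  [0,0,0,0,0,0,-1],
  [0,0,0,0,0,0,-1],
  [0,0,0,0,0,0,-1],
], squeeze=30)

```text
time_s: 10.28
ee_pos: [559.5, 275.5, 147.4]
ee_rot: [-180.0, -0.0, 20.3]
force: [-0.4, 0.7, -0.3]
gripper_width: 14.0
gripper_force: 30.0
```

Gripped on the 14 mm wing. Turning anticlockwise to the stop, 70.5° plus a little.

Call:
send_rows([
  [0,0,0,0,0,0.08,-1],
  [0,0,0,0,0,0.16,-1],
  [0,0,0,0,0,0.24,-1],
  [0,0,0,0,0,0.32,-1],
  [0,0,0,0,0,0.4,-1],
  [0,0,0,0,0,0.48,-1],
  [0,0,0,0,0,0.56,-1],
  [0,0,0,0,0,0.64,-1],
  [0,0,0,0,0,0.72,-1],
  [0,0,0,0,0,0.8,-1],
  [0,0,0,0,0,0.88,-1],
  [0,0,0,0,0,0.96,-1],
  [0,0,0,0,0,1,-1],
])

```text
time_s: 11.9
ee_pos: [559.2, 275.8, 147.4]
ee_rot: [-180.0, -0.0, 80.4]
force: [-1.0, 2.0, -0.9]
gripper_width: 13.8
gripper_force: 30.0
```

Call:
send_rows([
  [0,0,0,0,0,0.05,-1],
  [0,0,0,0,0,0.1,-1],
  [0,0,0,0,0,0.14,-1],
  [0,0,0,0,0,0.17,-1],
  [0,0,0,0,0,0.19,-1],
  [0,0,0,0,0,0.2,-1],
  [0,0,0,0,0,0.2,-1],
])

```text
time_s: 12.78
ee_pos: [559.2, 275.8, 147.4]
ee_rot: [-180.0, -0.1, 92.2]
force: [-2.8, 2.9, 0.7]
gripper_width: 13.9
gripper_force: 30.2
```

```bash
python3 -c "
from workcell import env
s=env.state();print(s['torque'],s['force'],s['ee_rot'],s['gripper_width'],s['gripper_force'])"
```

```text
[ 0.51132924  0.50721529 -0.8920391 ] [-2.82011616  2.94092477  0.65349133] [-1.79964072e+02 -5.96767726e-02  9.22111535e+01] 13.942333163803035 30.18484801054001
```

The moment has risen to 0.9 N m against the 0.12 running torque, so the cap is at its stop. Releasing, rising and checking.

Call:
send_rows([
  [0,0,0,0,0,0,1],
  [0,0,0,0,0,0,1],
  [0,0,0,0,0,0,1],
  [0,0,0,0,0,0,1],
  [0,0,0,0,0,0,1],
  [0,0,0,0,0,0,1],
  [0,0,0,0,0,0,1],
  [0,0,0.06,0,0,0,1],
  [0,0,0.14,0,0,0,1],
  [0,0,0.22,0,0,0,1],
  [0,0,0.3,0,0,0,1],
  [0,0,0.3,0,0,0,1],
  [0,0,0.3,0,0,0,1],
])

```text
time_s: 14.4
ee_pos: [559.2, 275.2, 296.5]
ee_rot: [-179.9, 0.0, 92.3]
force: [0.7, -0.3, 0.3]
gripper_width: 91.2
gripper_force: 0.0
```

```bash
python3 w.py w3 204 559,275
```

```text
14.4 [559.2 275.2 296.5] [-179.9    0.    92.3] [25. 20. 70. -0. 90. 23.] [ 0.7 -0.3  0.3]
wing 575 [558.7 277.3 202.6] ((558.8139038085938, 276.2235107421875), (13.813373565673828, 51.35136795043945), 0.2452387809753418) px [319. 189.]
cap 1363 [556.9 278.5 166.7] ((559.216796875, 277.602294921875), (57.33095169067383, 60.92940902709961), 88.41166687011719) px [319. 180.]
holder 2277 [567.1 291.4  38.7] ((558.5323486328125, 276.13775634765625), (130.24424743652344, 83.7309799194336), 10.426090240478516) px [320. 157.]
```

Bottle open: wing yaw 90.2 against holder 10.5 gives 79.8°, with the stop at 80.2°. Now the jar.

Call:
send_rows([
  [-0.015,-0.11,0,0,0,0,1],
  [-0.03,-0.22,0,0,0,0,1],
  [-0.045,-0.33,0,0,0,-0.05,1],
  [-0.06,-0.44,0,0,0,-0.1,1],
  [-0.075,-0.55,0,0,0,-0.15,1],
  [-0.09,-0.66,0,0,0,-0.2,1],
  [-0.105,-0.77,0,0,0,-0.22,1],
  [-0.12,-0.88,0,0,0,-0.22,1],
  [-0.145,-1,0,0,0,-0.22,1],
  [-0.145,-1,0,0,0,-0.22,1],
  [-0.145,-1,0,0,0,-0.22,1],
])

```text
time_s: 15.82
ee_pos: [486.6, -224.1, 296.2]
ee_rot: [-179.9, -0.1, 79.0]
force: [-0.5, 0.5, 0.9]
gripper_width: 91.1
gripper_force: 0.0
```

Call:
send_rows([
  [0,-0.05,-0.06,0,0,0,1],
  [0,-0.05,-0.12,0,0,0,1],
  [0,-0.05,-0.12,0,0,0,1],
  [0,-0.05,-0.12,0,0,0,1],
])

```text
time_s: 16.32
ee_pos: [487.9, -248.7, 238.5]
ee_rot: [179.9, 0.0, 79.2]
force: [-0.7, 0.0, -0.3]
gripper_width: 91.0
gripper_force: 0.0
```

```bash
python3 w.py w4 134 487,-250
```

```text
16.325 [ 487.9 -248.7  238.5] [179.9   0.   79.2] [-28.  14.  87.   0.  79. -17.] [-0.7  0.  -0.3]
wing 541 [ 486.1 -251.4  132.5] ((486.1775817871094, -253.18869018554688), (52.12156295776367, 13.577142715454102), 78.70349884033203) px [318. 191.]
cap 1246 [ 490.1 -251.    96.7] ((486.515625, -251.65756225585938), (59.45766830444336, 60.129150390625), 85.342041015625) px [318. 182.]
holder 2671 [ 506.1 -243.2   38.8] ((485.8288879394531, -253.0321044921875), (129.97048950195312, 84.42169189453125), 18.1961669921875) px [319. 169.]
```

View pics/w4.png

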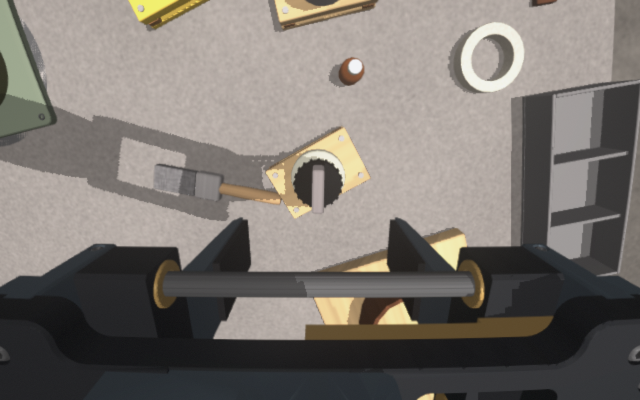

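The jar's wing is at px (318,190). Axis (486.2, -252.8), wing yaw 78.7 against holder 18.2. Nothing tall stands near the fingers. Lowering and gripping.

Call:
send_rows([
  [-0.002,-0.006,-0.09,0,0,0,1],
  [-0.002,-0.006,-0.18,0,0,0,1],
  [-0.002,-0.006,-0.25,0,0,0,1],
  [-0.002,-0.006,-0.3,0,0,0,1],
  [-0.002,-0.006,-0.32,0,0,0,1],
  [-0.002,-0.006,-0.32,0,0,0,1],
  [-0.002,-0.006,-0.32,0,0,0,-1],
  [-0.002,-0.006,-0.32,0,0,0,-1],
  [-0.002,-0.006,-0.32,0,0,0,-1],
  [-0.002,-0.006,-0.32,0,0,0,-1],
  [-0.002,-0.006,-0.32,0,0,0,-1],
  [-0.002,-0.006,-0.32,0,0,0,-1],
  [-0.002,-0.006,-0.32,0,0,0,-1],
  [-0.002,-0.006,-0.32,0,0,0,-1],
  [-0.002,-0.006,-0.32,0,0,0,-1],
  [-0.002,-0.006,-0.32,0,0,0,-1],
  [-0.002,-0.006,-0.32,0,0,0,-1],
], squeeze=30)

```text
time_s: 18.5
ee_pos: [486.4, -252.7, 77.4]
ee_rot: [180.0, 0.0, 79.1]
force: [2.2, 0.1, -1.0]
gripper_width: 14.2
gripper_force: 30.0
```

Call:
send_rows([
  [0,0,0,0,0,-0.08,-1],
  [0,0,0,0,0,-0.16,-1],
  [0,0,0,0,0,-0.24,-1],
  [0,0,0,0,0,-0.32,-1],
  [0,0,0,0,0,-0.4,-1],
  [0,0,0,0,0,-0.48,-1],
  [0,0,0,0,0,-0.56,-1],
  [0,0,0,0,0,-0.64,-1],
  [0,0,0,0,0,-0.72,-1],
  [0,0,0,0,0,-0.8,-1],
  [0,0,0,0,0,-0.88,-1],
  [0,0,0,0,0,-0.94,-1],
  [0,0,0,0,0,-1,-1],
])

```text
time_s: 20.12
ee_pos: [487.0, -253.2, 77.4]
ee_rot: [179.9, -0.1, 19.0]
force: [2.5, -1.4, -3.7]
gripper_width: 13.9
gripper_force: 30.0
```

Call:
send_rows([
  [0,0,0,0,0,-0.02,-1],
  [0,0,0,0,0,-0.04,-1],
  [0,0,0,0,0,-0.04,-1],
])

```text
time_s: 20.5
ee_pos: [486.9, -253.3, 77.4]
ee_rot: [179.9, -0.1, 16.8]
force: [4.3, -2.2, -3.7]
gripper_width: 14.3
gripper_force: 30.4
```

```bash
python3 -c "
from workcell import env
s=env.state();print(s['torque'],s['force'],s['ee_rot'],s['gripper_width'],s['gripper_force'])"
```

```text
[-0.44004192 -0.76759381  1.05346714] [ 4.29130936 -2.17178481 -3.70970128] [ 1.79878670e+02 -5.07890526e-02  1.68264135e+01] 14.304584841798434 30.402873158454895
```

At the stop, with 1.05 N m. Releasing and rising.

Call:
send_rows([
  [0,0,0,0,0,0,1],
  [0,0,0,0,0,0,1],
  [0,0,0,0,0,0,1],
  [0,0,0,0,0,0,1],
  [0,0,0,0,0,0,1],
  [0,0,0,0,0,0,1],
  [0,0,0,0,0,0,1],
  [0,0,0.06,0,0,0,1],
  [0,0,0.14,0,0,0,1],
  [0,0,0.22,0,0,0,1],
  [0,0,0.32,0,0,0,1],
  [0,0,0.32,0,0,0,1],
  [0,0,0.32,0,0,0,1],
])

```text
time_s: 22.12
ee_pos: [485.6, -252.3, 236.7]
ee_rot: [-180.0, 0.0, 16.7]
force: [-0.2, 0.7, -0.3]
gripper_width: 91.0
gripper_force: 0.0
```

```bash
python3 w.py w5 134 486,-252; python3 - <<'E'
from h import *
from workcell import eyes
f=eyes.grab_frame("top")
ys,xs=np.mgrid[100:290,200:330].reshape(2,-1); d=f["depth"][ys,xs]
n=cv2.undistortPoints(np.float64(np.c_[xs,ys]).reshape(-1,1,2),K(f),f["distortion"]).reshape(-1,2)
W=(np.c_[n,np.ones(len(n))]*d[:,None]-f["t"])@f["R"]
ok=(d>0)&(abs(W[:,2]-204)<10)&(np.hypot(W[:,0]-559,W[:,1]-276)<60)
print("bottle wing",cv2.minAreaRect(W[ok][:,:2].astype(np.float32)))
E
```

```text
22.125 [ 485.6 -252.3  236.7] [-180.     0.    16.7] [-29.  14.  87.  -0.  78.  45.] [-0.2  0.7 -0.3]
wing 547 [ 487.3 -253.1  132.5] ((485.8590393066406, -253.47265625), (52.05368423461914, 13.968576431274414), 18.317529678344727) px [320. 187.]
cap 1256 [ 488.3 -249.2   96.8] ((488.0864562988281, -252.07763671875), (58.253108978271484, 59.96401596069336), 16.543119430541992) px [319. 178.]
holder 2561 [ 519.6 -247.    38.8] ((485.9743957519531, -252.84988403320312), (130.37655639648438, 83.31592559814453), 18.341882705688477) px [319. 161.]
bottle wing ((558.2996215820312, 276.7686462402344), (14.40439224243164, 49.77645492553711), 0.739833414554596)
```

Jar wing is at 18.3° against holder 18.3°, so it is home. The bottle is still open and the gripper is clear of both.

```bash
python3 -c "
from workcell import env
print(env.job_done())"
```

```text
the job is handed in; nothing more can be done
None
```

The jar cap is screwed home (wing in line with its holder, 18.3° against 18.3°) and the bottle cap is open at its stop (about 79.8° of 80.2°); both are released and the job was handed in at about 22 s, after one first grip on the bottle closed on air because the real fingertips sit about 30 mm short of the reported TCP.

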